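Pin a conveyor guide rail into its fork with a ball-lock pin

TASK

Slide the conveyor guide rail gently fully home into its fork by its blue tab. Then take the orange ball-lock pin, squeeze its green side button in, put it straight down through the lined-up holes of fork and rail until its flange sits on the fork, and let go so that the balls lock. Feel for the hole without forcing the pin, and leave the other things alone.

Things in the scene. Friction and masses are not known exactly. Their poses are not given: they have to be found in the camera images.
- bed: Fixed grey foot plate 120 x 150 x 12 mm; origin: centre of its underside. Carries the fork (aluminium plates 80 x 60 x 10 mm, tops 80 and 55 mm up, between cheeks; 104 mm along x) and the rail sliding between them. The rail's upright blue tab (30 mm along x, 16 mm along y, 68 to 123 mm above the table; hold it above 84 mm) is centred 105 mm to the foot's -y side of the rail's own hole.
- bed_mark (a point): Nominal hole mouth: 80 mm above the foot's origin, level with the fork's upper face, axes as the foot's. The fork was clamped by hand: its true hole, and the whole rail with it, lies up to 10 mm either way along this y axis (no error in x), unmeasured. Holes: 16 mm wide, vertical, through upper plate, rail and lower plate (whose underside is 35 mm below the upper face). The fork does not shift.
- rail (a joint): How far the rail stands out of the fork, m: 0 = fully home on its stop, where its hole meets the fork's. It moves out along the foot's -y, home along +y. Steel bar 40 mm wide, 0.8 kg, about 3 N friction, stays where left. The stop is a rubber buffer, about 1 mm of give per 10 N: push home gently, squeezing it 3 mm is too hard. The tab's centre is thus 105 mm + this value from the fork's true hole.
- pin_grip (a point): Centre of the handle of the loose ball-lock pin (about 0.2 kg), z up along the pin. Orange handle 26 x 26 mm, 46 mm tall, this point 28 mm above the underside of the steel flange (34 mm wide, 5 mm thick). The shank below the flange is 14 mm wide and 50 mm long, its last 10 mm tapering to 6 mm.
- button (a joint): Travel of the green button (16 mm wide, mid-height on the handle's +y face), m: 0 = released, 5 mm proud, balls out; 0.0045 = pressed; balls are in above 0.0035. Spring: about 7 N to start, 13 N to bottom. A grip of 20 N or more across the handle along the pin's y axis (31 mm wide, 26 mm pressed) presses it; opening the gripper releases it.
- pin: The same pin; origin on its axis at the flange's underside, axes as pin_grip. Two brass balls 41.5 mm below the origin, on the x sides, stand 3 mm proud of the shank and block it in a 16 mm hole unless the button is pressed; they cannot be pushed in from outside. It starts upright in its stand, flange on top, and lifts straight out.
- stand: Black block 70 x 70 mm, 62 mm tall, fixed, origin at the centre of its underside; the pin stands in its top hole (22 mm wide).
- partsbox: Bystander: open blue parts box 90 x 90 x 50 mm, origin at its underside.
- oiler: Bystander: small upright oil bottle, 48 mm diameter, 110 mm tall, origin at its underside.
- roller: Bystander: spare rubber roller standing on end, 44 mm diameter, 72 mm tall, origin at its underside.
- spanner: Bystander: spanner lying flat, 160 mm long.

How it is judged:
By the outcome, as a careful person would: the job done as asked, in the order asked, and still so for the second after the job is handed in, with the robot touching nothing.
It also fails if it takes over 61 s, if anything falls off the work surface, if the arm or the gripper's body presses on something with over 40 N, if the wrist force passes 120 N, or if a joint passes its speed limit or range.

ROBOT

A 6-joint arm with a two-finger parallel gripper is mounted at the origin on the work surface. World frame = base frame: x ahead of the robot, y to its left, z up, the work surface at z = 0. Lengths are in m, angles in degrees, forces in N, time in s.
With the tool pointing down it reaches from about 0.4 to 0.825 m from the base axis. Payload 7 kg.
Tool frame: the origin (TCP) lies on the centre line of the jaws, within the pads' length; the fingertips stand 11 mm ahead of it and the grasp point (between the pads) lies 8 mm behind it; z points along the fingers, y is the direction in which the jaws open and shut (so a half turn about z gives the same grasp; the last joint's range is limited). The gripper opens to 88 mm and grips with 3 to 60 N. Pads are 19 mm wide; open, the fingers measure 130 mm over their backs; the gripper's body (78 mm by 193 mm) begins 47 mm behind the grasp point.
Start: joints at [89.788, 20.546, 0.682, 0, -70.136, -16.507], TCP at [0.194, 0.646, 0.238] pointing down, gripper open.
Joint ranges: [-176.03, 176.03], [-82.01, 121.73], [-58.28, 71.71], [-173.87, 95.51], [-174.79, -0.11], [-173.66, 173.66]. Speed limits (degrees/s): [136.94, 136.94, 172.46, 180, 180, 180].

INTERFACE

Orientations are given as [roll, pitch, yaw] about the fixed x, y, z axes, in that order (R = Rz(yaw) Ry(pitch) Rx(roll)).
In Python, from plant import ctrl, cams, order gives the robot as it stands.
- The arm moves only by the tool jog_arm, never from a script. Its argument "motion" is a list of rows, each an object with "offset": the shift along the tool's x, y, z in mm, a list of three; "roll": the turn about the tool's z in rad; "hand": the finger opening in mm, from 0 to 87.6. A call has 1 to 20 rows; each row is the pose to reach, as a shift and turn from the pose commanded when the call began, along the tool's axes at that moment; what a row does not reach only later rows make up. A row lasts 1/12 s, in which the tool goes at most 41.7 mm and 7.16 degrees, less where a joint would pass 70% of its speed; a pose out of reach is approached as far as the arm can. A call with a gripper value outside its range is refused whole. The fingers move at their own pace and stop on an object; the grip force is fixed at half the most. Time passes only in rows, so rows that repeat a pose let the fingers close. It gives the time, the measured TCP pose, the force and the opening at its end, in the units of the state.
- ctrl.get_obs(): the state, without advancing time (a new reading comes with each control period).
- cams.snapshot(name): name is "side" or "top" or "wrist"; returns a dict with "img" (420x560x3 uint8, red, green, blue), "K" (3x3 intrinsics, pixels), "cam_to_world" (4x4, takes a point from camera to world coordinates); the wrist camera has in their place "T_tool_cam" (4x4, takes a point from camera to tool coordinates, whose origin is the TCP and whose axes are the flange's). Camera axes: x right, y down, z forward; pixel columns grow to the right and rows downward; lengths in m; the calibration is good to about 2 mm. The wrist camera is an equidistant fisheye: a pixel r from the principal point sees the ray r / f radians off the axis. A picture is of the moment at which its call begins: read the wrist's pose just before it. There is no depth.
- order.close_job(): hands the job in, once; it reports no verdict.
The state is a dict: "clock": time; "joint_pos": joint angles; "qvel": joint speeds; "tau": joint torques, N m; "tool_pos": TCP position; "orientation": TCP orientation; "force": force on the tool from outside, world axes, zero at the start; "moment": the same for the moment, N m; "opening": finger opening in m.
Only numpy, scipy, OpenCV 4.12 (cv2) and the standard library are available. Lean on these libraries where they do the work, as an engineer would, in place of code of your own. Each camera call takes 0.05 s, during which the arm holds its last target. There are 200 camera calls.

## Working session

There is one attempt and no reset: what is moved stays moved. The work goes in short steps, Python scripts to look and compute and a tool call to move; the robot and the scene stay as the last step left them, time stands still between calls to the robot, and variables do not carry over. Pictures are saved under pics/ and viewed, about 8 in all and at most 12, crops included, and the job is handed in when it is done.

Besides the shell and the picture viewer there is one more tool, called after "Emit:" by a JSON object that holds its "method" and its "body", one argument or row to a line. jog_arm: Moves the arm, as the interface text tells. Its arguments: {"type":"object","properties":{"motion":{"type":"array"}},"required":["motion"]}

```bash
ls; mkdir -p pics; python3 - <<'E'
from plant import ctrl,cams
import cv2,numpy as np,pickle
print(ctrl.get_obs())
d={}
for n in("top","side","wrist"):
    s=cams.snapshot(n);d[n]=s
    cv2.imwrite(f"pics/{n}0.png",s["img"][:,:,::-1])
    print(n,{k:np.round(v,4).tolist() for k,v in s.items() if k!="img"})
pickle.dump(d,open("s0.pkl","wb"))
E
```

```text
pics
{'clock': 0.0, 'joint_pos': array([ 8.97908463e+01,  2.05912814e+01,  6.31085200e-01, -2.17517952e-02,
       -7.01360454e+01, -1.65077413e+01]), 'qvel': array([ 0.06962504,  0.09316949,  0.04721387, -0.01848502, -0.03021731,
       -0.01655653]), 'tau': array([-1.18912860e-03, -5.82718134e+01,  2.93078935e+01,  6.99760392e+00,
        6.88961009e-03, -1.47287392e-04]), 'tool_pos': array([0.19402835, 0.64598843, 0.23659886]), 'orientation': array([ 1.79901915e+02, -7.74447413e-03, -1.67242966e+01]), 'force': array([-0.34216434, -0.04336522, -0.27317611]), 'moment': array([-0.03186561, -0.03923911, -0.03320617]), 'opening': 0.08784535694688944}
top {'K': [[518.876, 0.0, 275.9232], [0.0, 518.876, 205.1084], [0.0, 0.0, 1.0]], 'cam_to_world': [[-0.0062, -0.998, 0.0625, 0.4866], [-0.9997, 0.0076, 0.0221, -0.0678], [-0.0225, -0.0624, -0.9978, 1.1417], [0.0, 0.0, 0.0, 1.0]]}
side {'K': [[435.6065, 0.0, 277.9835], [0.0, 435.6065, 210.4064], [0.0, 0.0, 1.0]], 'cam_to_world': [[-0.9897, -0.0973, 0.1046, 0.432], [-0.1405, 0.5315, -0.8353, 0.9166], [0.0257, -0.8415, -0.5397, 0.7008], [0.0, 0.0, 0.0, 1.0]]}
wrist {'K': [[325.1923, 0.0, 276.134], [0.0, 325.1923, 212.9917], [0.0, 0.0, 1.0]], 'T_tool_cam': [[0.0007, -0.9679, -0.2513, 0.0677], [1.0, 0.0006, 0.0007, 0.0011], [-0.0005, -0.2513, 0.9679, -0.1472], [0.0, 0.0, 0.0, 1.0]]}
```

View pics/top0.png

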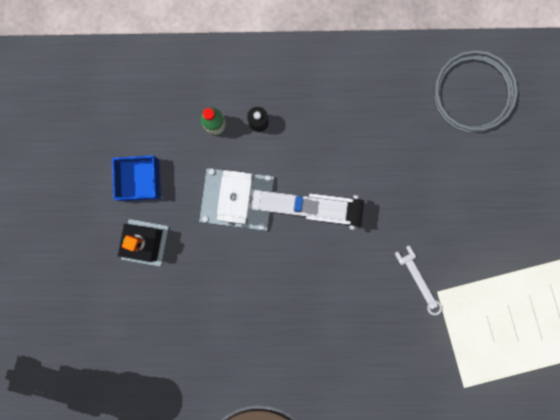

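View pics/side0.png

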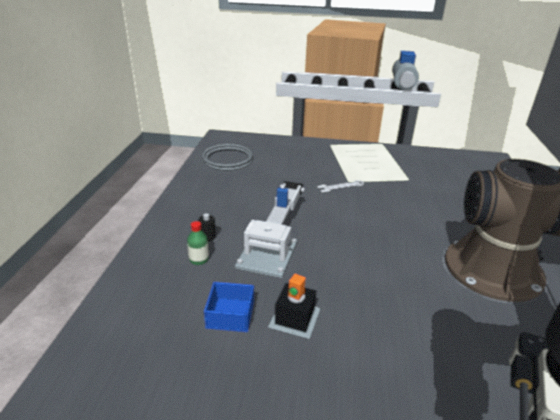

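Top view: fork (white plate) with its hole at about (233,197), blue tab (298,204), pin handle (131,243); side view: tab (282,198), handle (297,288), green button facing camera (294,292). Now I'll zoom and measure.

```bash
cat > h.py <<'E'
import numpy as np,cv2
def ray(s,u,v):
    T=s["cam_to_world"];d=T[:3,:3]@np.linalg.inv(s["K"])@[u,v,1.];return T[:3,3],d/np.linalg.norm(d)
def atz(s,u,v,z):
    o,d=ray(s,u,v);return o+d*(z-o[2])/d[2]
def tri(s1,p1,s2,p2):
    o1,d1=ray(s1,*p1);o2,d2=ray(s2,*p2)
    t=np.linalg.lstsq(np.c_[d1,-d2],o2-o1,rcond=None)[0]
    a=o1+d1*t[0];b=o2+d2*t[1];return (a+b)/2,np.linalg.norm(a-b)
def blobs(img,lo,hi,amin=8):
    m=cv2.inRange(cv2.cvtColor(img,cv2.COLOR_RGB2HSV),lo,hi)
    n,l,st,c=cv2.connectedComponentsWithStats(m)
    return [(c[i].round(1).tolist(),st[i].tolist()) for i in range(1,n) if st[i,4]>=amin]
E
python3 - <<'E'
import pickle,cv2,numpy as np
from h import *
d=pickle.load(open("s0.pkl","rb"))
for n in("top","side"):
    for c,lo,hi in(("orange",(5,150,120),(18,255,255)),("blue",(105,130,60),(125,255,255)),("green",(45,120,50),(80,255,255))):
        print(n,c,blobs(d[n]["img"],lo,hi))
a=d["top"]["img"][155:275,105:375];a=cv2.resize(a,(780,347),interpolation=cv2.INTER_CUBIC)
b=d["side"]["img"][175:340,200:330];b=cv2.resize(b,None,fx=3.6,fy=3.6,interpolation=cv2.INTER_CUBIC)
c=np.zeros((347,800,3),np.uint8);c[:,:780]=a
cv2.imwrite("pics/c1.png",a[:,:,::-1]);cv2.imwrite("pics/c2.png",b[:,:,::-1])
E
```

```text
top orange [([129.4, 242.8], [122, 235, 16, 16, 186])]
top blue [([135.6, 177.9], [112, 155, 49, 46, 2085]), ([298.3, 203.5], [295, 196, 8, 15, 95])]
top green [([209.7, 123.4], [202, 118, 18, 11, 95])]
side orange [([297.0, 284.7], [288, 274, 17, 25, 255])]
side blue [([407.2, 56.8], [400, 52, 15, 11, 135]), ([281.7, 196.8], [277, 188, 10, 19, 167]), ([229.1, 306.6], [204, 282, 50, 50, 2144])]
side green [([201.7, 234.6], [198, 231, 8, 8, 23]), ([192.1, 235.4], [190, 233, 5, 6, 14]), ([293.0, 290.9], [290, 288, 7, 7, 30])]
```

View pics/c1.png

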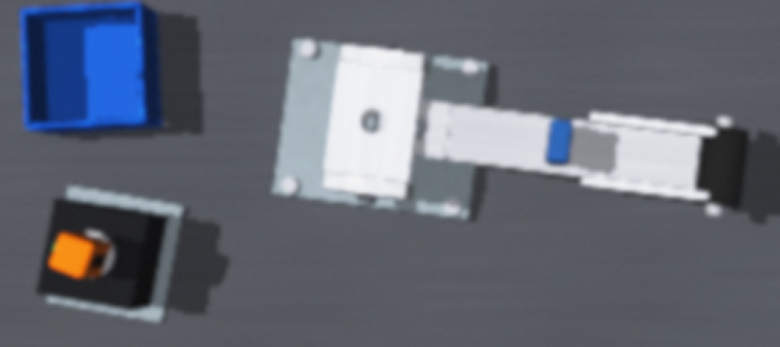

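View pics/c2.png

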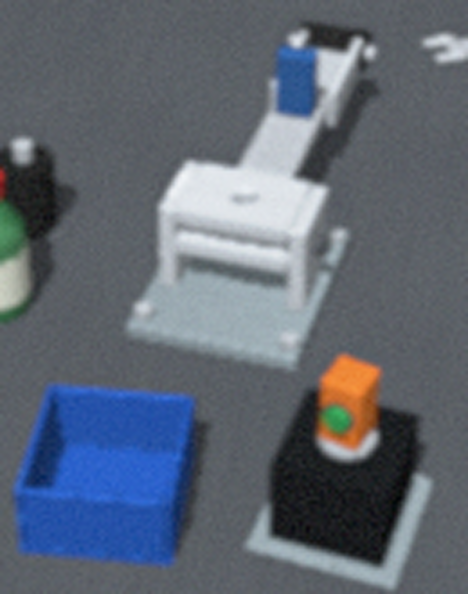

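```bash
python3 - <<'E'
import pickle
from h import *
np.set_printoptions(precision=4,suppress=True)
d=pickle.load(open("s0.pkl","rb"));t,s=d["top"],d["side"]
c1=lambda x,y:(x/2.889+105-.3,y/2.889+155-.3)
c2=lambda x,y:(x/3.6+200-.36,y/3.6+175-.36)
for n,a,b in(("hole",(371,121),(245,197)),("forkcorner far",(340,45),(182,163)),("fork near +y",(322,190),(305,219)),
 ("tab",(560,141),(297,80)),("handle top",(74,256),(352,371))):
    print(n,*tri(t,c1(*a),s,c2(*b)))
P=[atz(t,*c1(*p),.012)[:2] for p in((291,39),(492,64),(470,218),(273,193))]
P=np.array(P);print(P,"centre",P.mean(0))
e=[P[1]-P[0],P[2]-P[3],P[3]-P[0],P[2]-P[1]]
for v in e: print(np.linalg.norm(v),np.degrees(np.arctan2(v[1],v[0])))
print("hole@.08",atz(t,*c1(371,121),.08))
# handle top rotated rect
m=cv2.inRange(cv2.cvtColor(t["img"],cv2.COLOR_RGB2HSV),(5,200,200),(20,255,255))
q,_=cv2.findContours(m,0,2);q=max(q,key=cv2.contourArea);print(cv2.minAreaRect(q))
print("tab@.123",atz(t,298.3,203.5,.123),"handle@.115",atz(t,*c1(74,256),.113))
E
```

```text
hole [0.5685 0.0435 0.0782] 0.005909040628066247
forkcorner far [0.6138 0.0606 0.1133] 0.015547021974714704
fork near +y [0.521  0.0772 0.0893] 0.0022157069468425623
tab [ 0.5515 -0.0906  0.0949] 0.007144351833498025
handle top [0.4746 0.2459 0.1104] 0.004928474685360189
[[ 0.6398  0.1117]
 [ 0.6193 -0.0412]
 [ 0.5029 -0.0239]
 [ 0.5227  0.1251]] centre [0.5712 0.0429]
0.1542435062953804 -97.63074765319217
0.1502978313317004 -97.59377190618079
0.11785996551932501 173.4762219637541
0.11775280000366053 171.55724420490355
hole@.08 [0.5713 0.0436 0.08  ]
((129.0689697265625, 242.8275909423828), (11.884501457214355, 11.884502410888672), 21.801406860351562)
tab@.123 [ 0.5532 -0.0893  0.123 ] handle@.115 [0.477  0.2453 0.113 ]
```

Foot centre ≈ (0.571, 0.043), yaw ≈ -7.6°; hole ≈ (0.571, 0.044, 0.08); tab ≈ (0.553, -0.089), so the rail is about 28 mm out; pin ≈ (0.477, 0.245). These are consistent with the given sizes. I'll move to a spot between pin and fork for wrist views.

Emit:
{"method": "jog_arm", "body": {
  "motion": [
    {"offset":[30,30,-2],"roll":-0.02,"hand":87},
    {"offset":[60,60,-5],"roll":-0.05,"hand":87},
    {"offset":[88,86,-8],"roll":-0.09,"hand":87},
    {"offset":[116,113,-11],"roll":-0.12,"hand":87},
    {"offset":[144,140,-14],"roll":-0.15,"hand":87},
    {"offset":[172,168,-17],"roll":-0.16,"hand":87},
    {"offset":[200,195,-20],"roll":-0.16,"hand":87},
    {"offset":[228,222,-22],"roll":-0.16,"hand":87},
    {"offset":[256,250,-22],"roll":-0.16,"hand":87},
    {"offset":[284,277,-22],"roll":-0.16,"hand":87},
    {"offset":[312,305,-22],"roll":-0.16,"hand":87},
    {"offset":[340,332,-22],"roll":-0.16,"hand":87},
    {"offset":[368,360,-22],"roll":-0.16,"hand":87},
    {"offset":[396,387,-22],"roll":-0.16,"hand":87},
    {"offset":[415,405,-22],"roll":-0.16,"hand":87},
    {"offset":[422,412,-22],"roll":-0.16,"hand":87},
    {"offset":[422,412,-22],"roll":-0.16,"hand":87},
    {"offset":[422,412,-22],"roll":-0.16,"hand":87},
    {"offset":[422,412,-22],"roll":-0.16,"hand":87}
  ]
}}

```text
clock: 1.73
tool_pos: [0.4795, 0.131, 0.2595]
orientation: [-180.0, 0.0, -7.5]
force: [-1.2, -0.7, -0.8]
opening: 0.087
```

```bash
cat >> h.py <<'E'
from scipy.spatial.transform import Rotation as Rt
import pickle
def grab(name):
    from plant import ctrl,cams
    o=ctrl.get_obs();s=cams.snapshot("wrist")
    T=np.eye(4);T[:3,:3]=Rt.from_euler("xyz",o["orientation"],degrees=True).as_matrix();T[:3,3]=o["tool_pos"]
    r=dict(img=s["img"],K=s["K"],C=T@s["T_tool_cam"],obs=o);pickle.dump(r,open(name+".pkl","wb"))
    cv2.imwrite(f"pics/{name}.png",s["img"][:,:,::-1]);return r
def load(n): return pickle.load(open(n+".pkl","rb"))
def wray(r,u,v):
    K=r["K"];a=np.array([u-K[0,2],v-K[1,2]])/K[0,0];th=np.hypot(*a)
    q=np.r_[a/max(th,1e-9)*np.sin(th),np.cos(th)];return r["C"][:3,3],r["C"][:3,:3]@q
def watz(r,u,v,z):
    o,d=wray(r,u,v);return o+d*(z-o[2])/d[2]
def wtri(*rp):
    A=[];b=[]
    for r,p in rp:
        o,d=wray(r,*p);M=np.eye(3)-np.outer(d,d);A.append(M);b.append(M@o)
    x,res,_,_=np.linalg.lstsq(np.vstack(A),np.hstack(b),rcond=None);return x,np.sqrt(res)
def wproj(r,X):
    q=r["C"][:3,:3].T@(np.array(X)-r["C"][:3,3]);th=np.arctan2(np.hypot(q[0],q[1]),q[2])
    k=r["K"][0,0]*th/np.hypot(q[0],q[1]);return q[0]*k+r["K"][0,2],q[1]*k+r["K"][1,2]
def go(xyz,yaw=None,obs=None):
    "offset mm (tool axes) and roll from the measured pose"
    if obs is None:
        from plant import ctrl; obs=ctrl.get_obs()
    y=np.radians(obs["orientation"][2]);d=(np.array(xyz)-obs["tool_pos"])*1e3
    off=[np.cos(y)*d[0]+np.sin(y)*d[1],np.sin(y)*d[0]-np.cos(y)*d[1],-d[2]]
    return np.round(off,1),None if yaw is None else round(-np.radians(yaw-obs["orientation"][2]),3)
E
python3 - <<'E'
from h import *
r=grab("w1");o=r["obs"];print(o["clock"],o["tool_pos"],o["orientation"],o["force"])
for X in((.571,.043,.08),(.553,-.089,.123),(.477,.245,.115)):print(wproj(r,X))
E
```

```text
1.7333 [0.4795074  0.13103623 0.25948806] [-1.79994328e+02  1.06630820e-02 -7.53615367e+00] [-1.15271464 -0.71609514 -0.81152805]
(np.float64(349.7308809209742), np.float64(97.93701814969457))
(np.float64(484.4095052394653), np.float64(108.19064426175837))
(np.float64(159.37749178595362), np.float64(222.03397156107968))
```

View pics/w1.png

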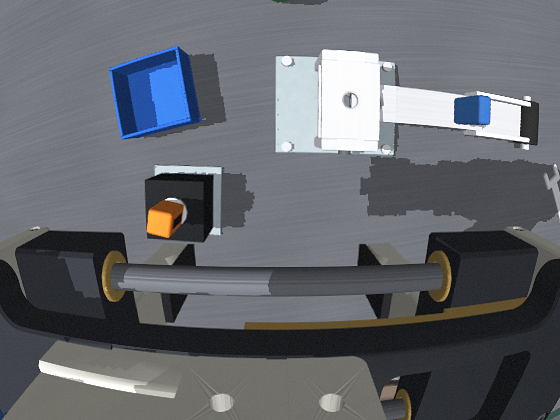

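Wrist view: fork hole at (351,100), tab top (484,109), handle top (161,222); all within 2-3 px of what I predicted from the top/side fix. Now over the tab.

Emit:
{"method": "jog_arm", "body": {
  "motion": [
    {"offset":[12,24,3],"roll":0,"hand":80},
    {"offset":[27,55,10],"roll":0,"hand":70},
    {"offset":[43,88,18],"roll":0,"hand":60},
    {"offset":[59,121,26],"roll":0,"hand":60},
    {"offset":[75,154,34],"roll":0,"hand":60},
    {"offset":[90,184,42],"roll":0,"hand":60},
    {"offset":[100,204,46],"roll":0,"hand":60},
    {"offset":[102,208,48],"roll":0,"hand":60},
    {"offset":[102,208,48],"roll":0,"hand":60},
    {"offset":[102,208,48],"roll":0,"hand":60}
  ]
}}

```text
clock: 2.62
tool_pos: [0.5536, -0.0882, 0.2114]
orientation: [-180.0, 0.0, -7.5]
force: [-0.6, 0.2, -0.0]
opening: 0.06
```

```bash
python3 - <<'E'
from h import *
r=grab("w2");o=r["obs"];print(o["clock"],o["tool_pos"],o["orientation"],o["force"])
for X in((.571,.043,.08),(.553,-.089,.123),(.477,.245,.115)):print(wproj(r,X))
w=load("w1")
for k in(w,r):print(blobs(k["img"],(105,130,60),(125,255,255),60))
E
```

```text
2.6167 [ 0.55355637 -0.08821666  0.21144281] [-1.79999704e+02  2.26878531e-02 -7.52088849e+00] [-0.63256338  0.19556809 -0.02556405]
(np.float64(134.18612830644506), np.float64(207.77554602104502))
(np.float64(275.5146421224832), np.float64(221.66060242341246))
(np.float64(7.334349504783404), np.float64(312.8838372014241))
[([154.1, 93.3], [109, 46, 92, 93, 6262]), ([472.3, 110.0], [454, 95, 37, 30, 976])]
[([22.3, 187.0], [0, 147, 53, 81, 3308]), ([276.8, 216.7], [267, 192, 20, 49, 916])]
```

View pics/w2.png

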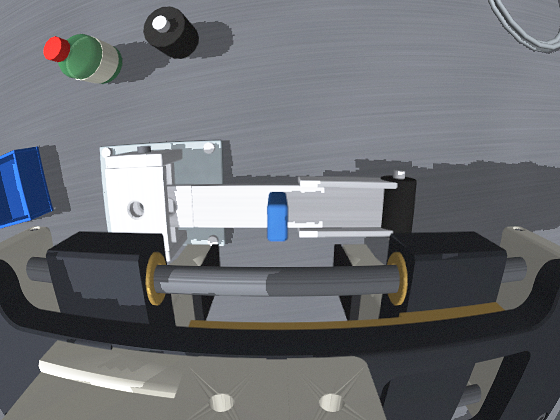

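Tab top is at about (277,223), nearly under the TCP, and the hole is at (136,209).

```bash
python3 - <<'E'
from h import *
np.set_printoptions(precision=4,suppress=True)
w,r=load("w1"),load("w2")
print("hole",*wtri((w,(351,100)),(r,(136,209))), watz(w,351,100,.08),watz(r,136,209,.08))
# tab corner points: right(-y) top edge, near side corner
print("tab corner far right", *wtri((w,(490,97)),(r,(287,206))),*wtri((w,(490,122)),(r,(287,240))))
print("tab top@.123",watz(r,277.3,223,.123), [watz(r,*p,.123) for p in((268,240),(287,240),(268,206),(287,206))])
e=watz(r,277.3,223,.123)-watz(r,136,209,.08);print(np.degrees(np.arctan2(e[1],e[0])),np.linalg.norm(e[:2]))
c=watz(r,277.3,223,.123);print(go([c[0],c[1],.097],None,r["obs"]))
E
```

```text
hole [0.5691 0.0418 0.079 ] [0.0004] [0.5688 0.0419 0.08  ] [0.5696 0.0414 0.08  ]
tab corner far right [ 0.5641 -0.0989  0.122 ] [0.0006] [ 0.5382 -0.0955  0.1231] [0.0012]
tab top@.123 [ 0.5518 -0.0902  0.123 ] [array([ 0.5392, -0.0814,  0.123 ]), array([ 0.5373, -0.0958,  0.123 ]), array([ 0.5658, -0.085 ,  0.123 ]), array([ 0.5639, -0.0991,  0.123 ])]
-97.70493571725414 0.13276052066079336
(array([ -1.5,   2.2, 114.4]), None)
```

Triangulated heights 79 mm (hole) and 122.5 mm (tab top) match the text. Rail is ~28 mm out. I'll descend and grip the tab.

Emit:
{"method": "jog_arm", "body": {
  "motion": [
    {"offset":[-1,1,10],"roll":0,"hand":60},
    {"offset":[-1.5,2,30],"roll":0,"hand":60},
    {"offset":[-1.5,2,50],"roll":0,"hand":50},
    {"offset":[-1.5,2,70],"roll":0,"hand":50},
    {"offset":[-1.5,2,90],"roll":0,"hand":50},
    {"offset":[-1.5,2,105],"roll":0,"hand":50},
    {"offset":[-1.5,2,112],"roll":0,"hand":40},
    {"offset":[-1.5,2,112],"roll":0,"hand":30},
    {"offset":[-1.5,2,112],"roll":0,"hand":22},
    {"offset":[-1.5,2,112],"roll":0,"hand":18},
    {"offset":[-1.5,2,112],"roll":0,"hand":14},
    {"offset":[-1.5,2,112],"roll":0,"hand":12},
    {"offset":[-1.5,2,112],"roll":0,"hand":12},
    {"offset":[-1.5,2,112],"roll":0,"hand":12}
  ]
}}

```text
clock: 3.83
tool_pos: [0.5526, -0.0907, 0.1006]
orientation: [-180.0, -0.1, -7.5]
force: [-0.9, 3.0, 6.2]
opening: 0.0157
```

Emit:
{"method": "jog_arm", "body": {
  "motion": [
    {"offset":[0,-1,0],"roll":0,"hand":12},
    {"offset":[0,-3,0],"roll":0,"hand":12},
    {"offset":[0,-6,0],"roll":0,"hand":12},
    {"offset":[0,-9,0],"roll":0,"hand":12},
    {"offset":[0,-12,0],"roll":0,"hand":12},
    {"offset":[0,-15,0],"roll":0,"hand":12},
    {"offset":[0,-18,0],"roll":0,"hand":12},
    {"offset":[0,-20,0],"roll":0,"hand":12},
    {"offset":[0,-22,0],"roll":0,"hand":12},
    {"offset":[0,-23,0],"roll":0,"hand":12},
    {"offset":[0,-24,0],"roll":0,"hand":12},
    {"offset":[0,-24,0],"roll":0,"hand":12}
  ]
}}

```text
clock: 4.83
tool_pos: [0.5557, -0.0676, 0.1006]
orientation: [180.0, -0.1, -7.5]
force: [-1.1, -1.9, 6.2]
opening: 0.0156
```

Emit:
{"method": "jog_arm", "body": {
  "motion": [
    {"offset":[0,-0.5,0],"roll":0,"hand":12},
    {"offset":[0,-1,0],"roll":0,"hand":12},
    {"offset":[0,-1,0],"roll":0,"hand":12}
  ]
}}

```text
clock: 5.08
tool_pos: [0.5557, -0.0668, 0.1006]
orientation: [180.0, -0.1, -7.5]
force: [0.3, -2.4, 6.0]
opening: 0.016
```

Emit:
{"method": "jog_arm", "body": {
  "motion": [
    {"offset":[0,-0.5,0],"roll":0,"hand":12},
    {"offset":[0,-1,0],"roll":0,"hand":12},
    {"offset":[0,-1,0],"roll":0,"hand":12}
  ]
}}

```text
clock: 5.33
tool_pos: [0.5559, -0.0658, 0.1006]
orientation: [180.0, -0.1, -7.5]
force: [-1.0, -2.9, 5.4]
opening: 0.0161
```

Emit:
{"method": "jog_arm", "body": {
  "motion": [
    {"offset":[0,-0.5,0],"roll":0,"hand":12},
    {"offset":[0,-1,0],"roll":0,"hand":12},
    {"offset":[0,-1,0],"roll":0,"hand":12}
  ]
}}

```text
clock: 5.58
tool_pos: [0.5561, -0.0648, 0.1006]
orientation: [180.0, -0.1, -7.6]
force: [-0.1, -2.9, 6.0]
opening: 0.0153
```

Emit:
{"method": "jog_arm", "body": {
  "motion": [
    {"offset":[0,-0.3,0],"roll":0,"hand":12},
    {"offset":[0,-0.6,0],"roll":0,"hand":12},
    {"offset":[0,-0.6,0],"roll":0,"hand":12}
  ]
}}

```text
clock: 5.83
tool_pos: [0.5561, -0.0643, 0.1006]
orientation: [180.0, -0.1, -7.6]
force: [0.0, -2.7, 4.7]
opening: 0.0157
```

Emit:
{"method": "jog_arm", "body": {
  "motion": [
    {"offset":[0,-0.3,0],"roll":0,"hand":12},
    {"offset":[0,-0.6,0],"roll":0,"hand":12},
    {"offset":[0,-0.6,0],"roll":0,"hand":12}
  ]
}}

```text
clock: 6.08
tool_pos: [0.5562, -0.0637, 0.1006]
orientation: [180.0, -0.1, -7.5]
force: [-0.2, -2.5, 5.8]
opening: 0.016
```

Emit:
{"method": "jog_arm", "body": {
  "motion": [
    {"offset":[0,-0.4,0],"roll":0,"hand":12},
    {"offset":[0,-0.8,0],"roll":0,"hand":12},
    {"offset":[0,-0.8,0],"roll":0,"hand":12}
  ]
}}

```text
clock: 6.33
tool_pos: [0.5563, -0.0628, 0.1006]
orientation: [180.0, -0.1, -7.6]
force: [0.5, -3.1, 4.7]
opening: 0.0161
```

Emit:
{"method": "jog_arm", "body": {
  "motion": [
    {"offset":[0,-0.3,0],"roll":0,"hand":12},
    {"offset":[0,-0.6,0],"roll":0,"hand":12},
    {"offset":[0,-0.6,0],"roll":0,"hand":12}
  ]
}}

```text
clock: 6.58
tool_pos: [0.5564, -0.0623, 0.1007]
orientation: [180.0, -0.1, -7.5]
force: [0.3, -2.6, 5.6]
opening: 0.0158
```

Emit:
{"method": "jog_arm", "body": {
  "motion": [
    {"offset":[0,-0.3,0],"roll":0,"hand":12},
    {"offset":[0,-0.6,0],"roll":0,"hand":12},
    {"offset":[0,-0.6,0],"roll":0,"hand":12}
  ]
}}

```text
clock: 6.83
tool_pos: [0.5565, -0.0617, 0.1006]
orientation: [180.0, -0.1, -7.5]
force: [-0.3, -2.7, 5.4]
opening: 0.0157
```

Emit:
{"method": "jog_arm", "body": {
  "motion": [
    {"offset":[0,-0.3,0],"roll":0,"hand":12},
    {"offset":[0,-0.6,0],"roll":0,"hand":12},
    {"offset":[0,-0.6,0],"roll":0,"hand":12}
  ]
}}

```text
clock: 7.08
tool_pos: [0.5566, -0.0611, 0.1007]
orientation: [180.0, -0.1, -7.6]
force: [-0.1, -2.8, 5.3]
opening: 0.0162
```

Emit:
{"method": "jog_arm", "body": {
  "motion": [
    {"offset":[0,-0.3,0],"roll":0,"hand":12},
    {"offset":[0,-0.6,0],"roll":0,"hand":12},
    {"offset":[0,-0.6,0],"roll":0,"hand":12}
  ]
}}

```text
clock: 7.33
tool_pos: [0.5566, -0.061, 0.1006]
orientation: [179.9, -0.1, -7.6]
force: [0.0, -5.9, 5.5]
opening: 0.0153
```

Emit:
{"method": "jog_arm", "body": {
  "motion": [
    {"offset":[0,-0.3,0],"roll":0,"hand":12},
    {"offset":[0,-0.6,0],"roll":0,"hand":12},
    {"offset":[0,-0.6,0],"roll":0,"hand":12}
  ]
}}

```text
clock: 7.58
tool_pos: [0.5566, -0.0609, 0.1006]
orientation: [179.9, -0.1, -7.6]
force: [-0.1, -9.5, 5.2]
opening: 0.0158
```

```bash
python3 - <<'E'
from h import *
r=grab("w3");print(r["obs"]["force"],r["obs"]["tool_pos"])
E
```

```text
[-0.06090114 -9.45610775  5.21403768] [ 0.55655649 -0.06094216  0.10064357]
```

Rail is on its buffer (force stepped from 3 to 9.5 N, under 1 mm squeeze). I'll let go, rise, and go over the pin.

Emit:
{"method": "jog_arm", "body": {
  "motion": [
    {"offset":[0,0.3,0],"roll":0,"hand":12},
    {"offset":[0,0.3,0],"roll":0,"hand":25},
    {"offset":[0,0,0],"roll":0,"hand":40},
    {"offset":[0,0,0],"roll":0,"hand":45},
    {"offset":[0,0,-10],"roll":0,"hand":45},
    {"offset":[0,0,-35],"roll":0,"hand":45},
    {"offset":[0,0,-70],"roll":0,"hand":50},
    {"offset":[-8,-20,-100],"roll":0,"hand":60},
    {"offset":[-20,-50,-120],"roll":0,"hand":60},
    {"offset":[-34,-84,-135],"roll":0,"hand":60},
    {"offset":[-48,-118,-145],"roll":0,"hand":60},
    {"offset":[-62,-153,-150],"roll":0,"hand":60},
    {"offset":[-76,-188,-150],"roll":0,"hand":60},
    {"offset":[-90,-222,-150],"roll":0,"hand":60},
    {"offset":[-104,-256,-150],"roll":0,"hand":60},
    {"offset":[-115,-283,-150],"roll":0,"hand":60},
    {"offset":[-119,-293,-150],"roll":0,"hand":60},
    {"offset":[-119,-293,-150],"roll":0,"hand":60},
    {"offset":[-119,-293,-150],"roll":0,"hand":60}
  ]
}}

```text
clock: 9.22
tool_pos: [0.4763, 0.2473, 0.2499]
orientation: [180.0, 0.0, -7.5]
force: [-0.1, -0.4, -0.6]
opening: 0.0599
```

```bash
python3 - <<'E'
from h import *
r=grab("w4");o=r["obs"];print(o["clock"],o["tool_pos"],o["orientation"],o["force"])
u,v=map(int,wproj(r,(.477,.245,.115)));print(u,v)
print(wproj(r,(.5695,.042,.08)))
w=load("w1")
a=cv2.resize(r["img"][v-70:v+70,u-90:u+90],None,fx=4,fy=4,interpolation=cv2.INTER_CUBIC)
cv2.imwrite("pics/c4.png",a[:,:,::-1]);print(u-90,v-70)
for k in(w,r):print(blobs(k["img"],(5,150,120),(18,255,255),30))
E
```

```text
9.2167 [0.47625433 0.24732114 0.24987969] [ 1.79993864e+02  4.39516072e-03 -7.45179858e+00] [-0.05513749 -0.37245096 -0.5577461 ]
277 205
(np.float64(454.58436266056833), np.float64(91.49414682158586))
187 135
[([160.1, 222.9], [147, 207, 34, 31, 626])]
[([276.7, 197.8], [258, 185, 34, 38, 356])]
```

View pics/c4.png

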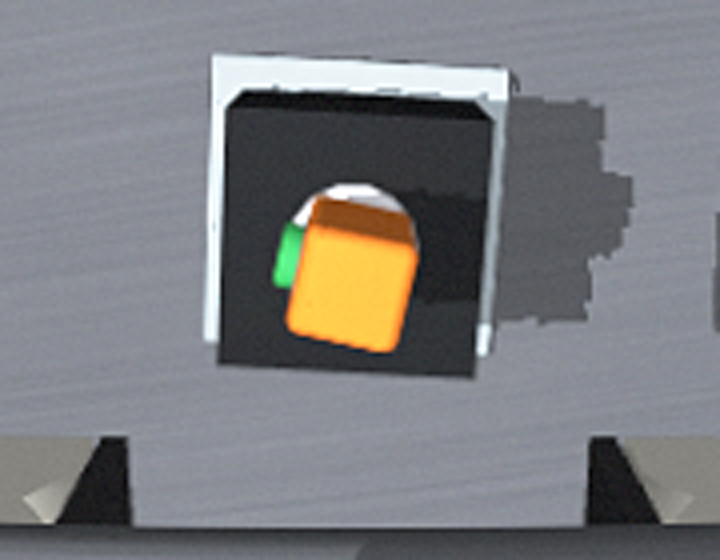

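Handle top corners in the crop: (313,228), (418,248), (397,352), (287,328); the green button is on the image-left (+y) side.

```bash
python3 - <<'E'
from h import *
np.set_printoptions(precision=4,suppress=True)
r=load("w4");w=load("w1")
f=lambda x,y:((x+.5)/4-.5+187,(y+.5)/4-.5+135)
P=[watz(r,*f(*p),.113) for p in((313,228),(418,248),(397,352),(287,328))]
P=np.array(P);c=P.mean(0);print(P,c)
for a,b in((0,1),(3,2),(3,0),(2,1)):
    v=P[b]-P[a];print(np.linalg.norm(v),np.degrees(np.arctan2(v[1],v[0])))
# stand top corners
S=np.array([watz(r,*f(*p),.062) for p in((232,108),(493,120),(476,378),(217,362))]);print(S.mean(0),[np.linalg.norm(S[i]-S[i-1]) for i in range(4)])
hsv=cv2.cvtColor(w["img"],cv2.COLOR_RGB2HSV);m=cv2.inRange(hsv,(5,150,215),(20,255,255))
n,l,st,ce=cv2.connectedComponentsWithStats(m);i=1+st[1:,4].argmax();print("w1 top",st[i],ce[i],wproj(w,c))
print("height check",*wtri((w,ce[i]),(r,f(353.5,289))))
E
```

```text
[[0.4906 0.2542 0.113 ]
 [0.4831 0.2316 0.113 ]
 [0.4598 0.2392 0.113 ]
 [0.4686 0.2632 0.113 ]] [0.4755 0.247  0.113 ]
0.023826132708915693 -108.39696048968938
0.025594697663953923 -110.18993110186398
0.023819083050576534 -22.205766081592785
0.02456789821525249 -17.99163626687005
[0.4755 0.247  0.062 ] [np.float64(0.06863718638169161), np.float64(0.0676160304221149), np.float64(0.06988937187047226), np.float64(0.07014753604308692)]
w1 top [147 210  24  28 528] [158.6553 223.0985] (np.float64(158.527102721826), np.float64(223.14355134745026))
height check [0.4755 0.2471 0.1125] [0.0001]
```

Handle centre (0.4755, 0.247), top 112.5 mm (text: 113), yaw ≈ -19.6°. Gripping it at the button's height.

Emit:
{"method": "jog_arm", "body": {
  "motion": [
    {"offset":[-0.7,0.4,20],"roll":0.05,"hand":60},
    {"offset":[-0.7,0.4,45],"roll":0.12,"hand":60},
    {"offset":[-0.7,0.4,70],"roll":0.18,"hand":60},
    {"offset":[-0.7,0.4,95],"roll":0.212,"hand":60},
    {"offset":[-0.7,0.4,115],"roll":0.212,"hand":60},
    {"offset":[-0.7,0.4,135],"roll":0.212,"hand":60},
    {"offset":[-0.7,0.4,150],"roll":0.212,"hand":55},
    {"offset":[-0.7,0.4,160],"roll":0.212,"hand":50},
    {"offset":[-0.7,0.4,167],"roll":0.212,"hand":45},
    {"offset":[-0.7,0.4,167],"roll":0.212,"hand":40},
    {"offset":[-0.7,0.4,167],"roll":0.212,"hand":34},
    {"offset":[-0.7,0.4,167],"roll":0.212,"hand":28},
    {"offset":[-0.7,0.4,167],"roll":0.212,"hand":22},
    {"offset":[-0.7,0.4,167],"roll":0.212,"hand":20},
    {"offset":[-0.7,0.4,167],"roll":0.212,"hand":20},
    {"offset":[-0.7,0.4,167],"roll":0.212,"hand":20},
    {"offset":[-0.7,0.4,167],"roll":0.212,"hand":20}
  ]
}}

```text
clock: 10.68
tool_pos: [0.4761, 0.2463, 0.0837]
orientation: [-180.0, -0.0, -19.7]
force: [-0.4, -2.9, 5.3]
opening: 0.0259
```

Opening 25.9 mm: the button is pressed. Lifting straight out.

Emit:
{"method": "jog_arm", "body": {
  "motion": [
    {"offset":[0,0,-2],"roll":0,"hand":20},
    {"offset":[0,0,-6],"roll":0,"hand":20},
    {"offset":[0,0,-14],"roll":0,"hand":20},
    {"offset":[0,0,-26],"roll":0,"hand":20},
    {"offset":[0,0,-40],"roll":0,"hand":20},
    {"offset":[0,0,-55],"roll":0,"hand":20},
    {"offset":[0,0,-70],"roll":0,"hand":20},
    {"offset":[0,0,-84],"roll":0,"hand":20},
    {"offset":[0,0,-94],"roll":0,"hand":20},
    {"offset":[0,0,-100],"roll":0,"hand":20},
    {"offset":[0,0,-100],"roll":0,"hand":20}
  ]
}}

```text
clock: 11.6
tool_pos: [0.4763, 0.2471, 0.1841]
orientation: [-179.9, -0.1, -19.7]
force: [0.5, 0.3, -1.8]
opening: 0.0257
```

```bash
python3 - <<'E'
from h import *
np.set_printoptions(precision=4,suppress=True)
r=grab("w5");o=r["obs"];print(o["clock"],o["tool_pos"],o["orientation"],o["force"],o["opening"])
# hole sightings: local dark blob around prediction
for n in("w1","w2","w3","w4","w5"):
    k=load(n);u,v=wproj(k,(.5696,.0422,.08));u0,v0=int(round(u)),int(round(v))
    if not(14<u0<545 and 14<v0<405):print(n,"out",u,v);continue
    g=cv2.GaussianBlur(cv2.cvtColor(k["img"],cv2.COLOR_RGB2GRAY),(3,3),0)[v0-14:v0+15,u0-14:u0+15]
    m=(g<np.percentile(g,90)*.8).astype(np.uint8)
    nn,l,st,c=cv2.connectedComponentsWithStats(m)
    for i in range(1,nn):
        x,y,ww,h,a=st[i]
        if a>15 and x>0 and y>0 and x+ww<29 and y+h<29:
            p=c[i]+[u0-14,v0-14];print(n,st[i],p,watz(k,*p,.08))
E
```

```text
11.6 [0.4763 0.2471 0.1841] [-179.8753   -0.0601  -19.6887] [ 0.5316  0.269  -1.7678] 0.025742458165061
w1 [  5   7  16  16 144] [348.6111  99.0972] [0.5699 0.0443 0.08  ]
w2 [  7   7  16  16 160] [135.5875 209.4812] [0.5692 0.0419 0.08  ]
w4 [ 8  8 12 14 91] [453.4945  90.978 ] [0.5701 0.0434 0.08  ]
w5 [  6   7  15  16 143] [460.986   40.1469] [0.5698 0.0437 0.08  ]
```

Pin lifted (force −1.8 N ≈ 0.2 kg). Hole fixes average (0.5698, 0.043). Carrying the pin over it with tip ~20 mm above the plate.

Emit:
{"method": "jog_arm", "body": {
  "motion": [
    {"offset":[5,5,0],"roll":0,"hand":20},
    {"offset":[16,16,0],"roll":0,"hand":20},
    {"offset":[32,32,0],"roll":0,"hand":20},
    {"offset":[50,51,0],"roll":0,"hand":20},
    {"offset":[68,69,0],"roll":0,"hand":20},
    {"offset":[86,88,0],"roll":0,"hand":20},
    {"offset":[104,106,2],"roll":0,"hand":20},
    {"offset":[122,124,5],"roll":0,"hand":20},
    {"offset":[138,141,8],"roll":0,"hand":20},
    {"offset":[150,153,10],"roll":0,"hand":20},
    {"offset":[156,159,11],"roll":0,"hand":20},
    {"offset":[157.7,160.7,12],"roll":0,"hand":20},
    {"offset":[157.7,160.7,12],"roll":0,"hand":20},
    {"offset":[157.7,160.7,12],"roll":0,"hand":20},
    {"offset":[157.7,160.7,12],"roll":0,"hand":20}
  ]
}}

```text
clock: 12.9
tool_pos: [0.5699, 0.0428, 0.1706]
orientation: [-180.0, 0.0, -19.7]
force: [-0.5, -1.4, -2.2]
opening: 0.0259
```

```bash
python3 - <<'E'
from h import *
from plant import cams
np.set_printoptions(precision=4,suppress=True)
r=grab("w6");o=r["obs"];print(o["clock"],o["tool_pos"],o["orientation"],o["force"],o["opening"])
s=cams.snapshot("side");pickle.dump(s,open("s6.pkl","wb"))
u,v=map(int,wproj(r,(.5698,.043,.08)));print(u,v)
a=r["img"][max(v-75,0):v+75,u-50:u+50];print(u-50,max(v-75,0))
a=cv2.resize(a,(400,4*a.shape[0]),interpolation=cv2.INTER_CUBIC)
b=cv2.resize(s["img"][170:270,235:300],(390,600),interpolation=cv2.INTER_CUBIC)
c=np.zeros((600,800,3),np.uint8);c[:a.shape[0],:400]=a;c[:,405:795]=b
cv2.imwrite("pics/c6.png",c[:,:,::-1])
E
```

```text
12.9 [0.5699 0.0428 0.1706] [-179.9972    0.0035  -19.6503] [-0.5458 -1.3629 -2.2461] 0.025876397271475324
274 220
224 145
```

View pics/c6.png

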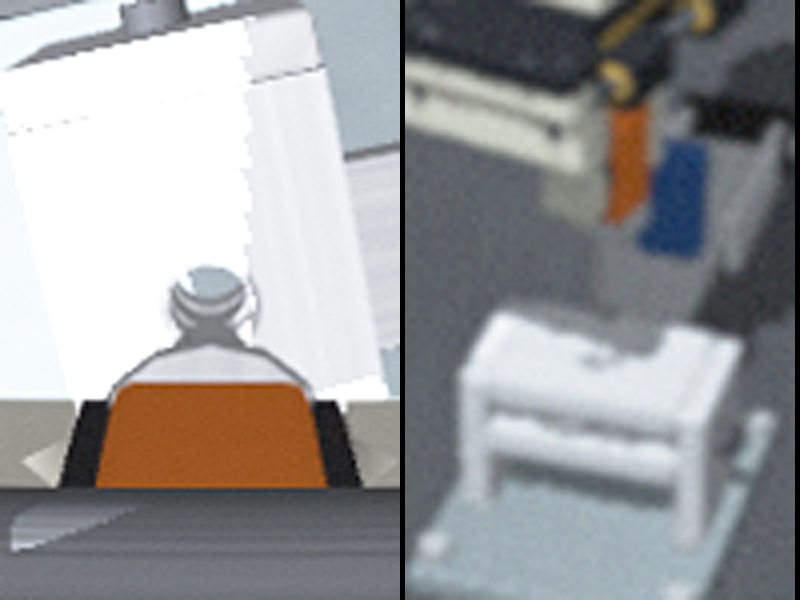

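The picture shows the hole (208,305 in the crop), with daylight through rail and both plates, the pin's tip just short of it, and the flange edge visible with the handle upright. Checking the offset numerically.

```bash
python3 - <<'E'
from h import *
np.set_printoptions(precision=4,suppress=True)
r=load("w6");q=224,145
f=lambda x,y:((x+.5)/4-.5+q[0],(y+.5)/4-.5+q[1])
print("hole",watz(r,*f(211.5,308),.08))
T=r["obs"]["tool_pos"];tx=np.array([.9417,-.3363,0]);
for d in(0,-.0008):
  for h,n in((.0717-.0+.0,"tip"),(.0217,"flange"),):
    X=T+tx*d-[0,0,h]
    rad={"tip":.003,"flange":.017}[n]
    E=np.array([wproj(r,X+rad*np.array([np.cos(a),np.sin(a),0])) for a in np.linspace(0,6.28,72)])
    E=(E-np.array(q))*4
    print(n,d,"cols",E[:,0].min(),E[:,0].max(),"rows",E[:,1].min(),E[:,1].max())
E
```

```text
hole [0.5687 0.0417 0.08  ]
tip 0 cols 184.5134572632137 218.56095613469165 rows 315.7877234531727 348.30559344012454
flange 0 cols 78.5545688543657 321.4263786924762 rows 321.4210140757225 546.5459579630756
tip -0.0008 cols 184.53354896539895 218.54754925325506 rows 320.1533742998374 352.6038739946665
flange -0.0008 cols 78.73963403519133 321.25843309611605 rows 327.0623490895789 551.4568675063922
```

Tip is within the ~5 mm capture range of the taper. Descending gently, reading the force.

Emit:
{"method": "jog_arm", "body": {
  "motion": [
    {"offset":[0.5,0,4],"roll":0,"hand":20},
    {"offset":[0.5,0,9],"roll":0,"hand":20},
    {"offset":[0.5,0,14],"roll":0,"hand":20},
    {"offset":[0.5,0,18],"roll":0,"hand":20},
    {"offset":[0.5,0,21],"roll":0,"hand":20},
    {"offset":[0.5,0,23],"roll":0,"hand":20},
    {"offset":[0.5,0,23],"roll":0,"hand":20}
  ]
}}

```text
clock: 13.58
tool_pos: [0.5704, 0.0419, 0.1469]
orientation: [180.0, 0.0, -19.7]
force: [0.6, -1.0, -2.2]
opening: 0.0259
```

Emit:
{"method": "jog_arm", "body": {
  "motion": [
    {"offset":[0,0,1],"roll":0,"hand":20},
    {"offset":[0,0,2],"roll":0,"hand":20},
    {"offset":[0,0,2],"roll":0,"hand":20}
  ]
}}

```text
clock: 13.83
tool_pos: [0.5707, 0.0419, 0.1455]
orientation: [-180.0, -0.0, -19.7]
force: [0.1, -1.0, -2.5]
opening: 0.026
```

Emit:
{"method": "jog_arm", "body": {
  "motion": [
    {"offset":[0,0,1],"roll":0,"hand":20},
    {"offset":[0,0,2],"roll":0,"hand":20},
    {"offset":[0,0,2],"roll":0,"hand":20}
  ]
}}

```text
clock: 14.08
tool_pos: [0.5705, 0.0419, 0.1434]
orientation: [180.0, 0.0, -19.7]
force: [-0.2, 0.3, -2.1]
opening: 0.026
```

Emit:
{"method": "jog_arm", "body": {
  "motion": [
    {"offset":[0,-0.6,0],"roll":0,"hand":20},
    {"offset":[0,-0.6,1],"roll":0,"hand":20},
    {"offset":[0,-0.6,2],"roll":0,"hand":20},
    {"offset":[0,-0.6,2],"roll":0,"hand":20}
  ]
}}

```text
clock: 14.42
tool_pos: [0.5707, 0.0425, 0.1413]
orientation: [180.0, 0.0, -19.7]
force: [0.6, 0.0, -1.8]
opening: 0.0261
```

Emit:
{"method": "jog_arm", "body": {
  "motion": [
    {"offset":[0,0,1],"roll":0,"hand":20},
    {"offset":[0,0,2],"roll":0,"hand":20},
    {"offset":[0,0,2],"roll":0,"hand":20}
  ]
}}

```text
clock: 14.67
tool_pos: [0.5707, 0.0425, 0.1393]
orientation: [180.0, 0.0, -19.7]
force: [0.6, 0.1, -1.7]
opening: 0.0261
```

Full shank is in the hole with no side load. Continuing in small steps through rail and lower plate.

Emit:
{"method": "jog_arm", "body": {
  "motion": [
    {"offset":[0,0,1],"roll":0,"hand":20},
    {"offset":[0,0,2],"roll":0,"hand":20},
    {"offset":[0,0,3],"roll":0,"hand":20},
    {"offset":[0,0,4],"roll":0,"hand":20},
    {"offset":[0,0,4],"roll":0,"hand":20}
  ]
}}

```text
clock: 15.08
tool_pos: [0.5707, 0.0425, 0.1353]
orientation: [180.0, 0.0, -19.7]
force: [0.3, 0.1, -2.2]
opening: 0.0259
```

Emit:
{"method": "jog_arm", "body": {
  "motion": [
    {"offset":[0,0,1],"roll":0,"hand":20},
    {"offset":[0,0,2],"roll":0,"hand":20},
    {"offset":[0,0,3],"roll":0,"hand":20},
    {"offset":[0,0,4],"roll":0,"hand":20},
    {"offset":[0,0,4],"roll":0,"hand":20}
  ]
}}

```text
clock: 15.5
tool_pos: [0.5707, 0.0425, 0.1313]
orientation: [180.0, 0.0, -19.7]
force: [0.6, 0.3, -0.8]
opening: 0.0263
```

Emit:
{"method": "jog_arm", "body": {
  "motion": [
    {"offset":[0,0,1],"roll":0,"hand":20},
    {"offset":[0,0,2],"roll":0,"hand":20},
    {"offset":[0,0,3],"roll":0,"hand":20},
    {"offset":[0,0,4],"roll":0,"hand":20},
    {"offset":[0,0,4],"roll":0,"hand":20}
  ]
}}

```text
clock: 15.92
tool_pos: [0.5707, 0.0425, 0.1273]
orientation: [180.0, 0.0, -19.7]
force: [0.1, -0.7, -1.6]
opening: 0.0261
```

Emit:
{"method": "jog_arm", "body": {
  "motion": [
    {"offset":[0,0,1],"roll":0,"hand":20},
    {"offset":[0,0,2],"roll":0,"hand":20},
    {"offset":[0,0,3],"roll":0,"hand":20},
    {"offset":[0,0,4],"roll":0,"hand":20},
    {"offset":[0,0,4],"roll":0,"hand":20}
  ]
}}

```text
clock: 16.33
tool_pos: [0.5707, 0.0425, 0.1233]
orientation: [180.0, 0.0, -19.7]
force: [-0.1, -0.5, -0.5]
opening: 0.0256
```

Emit:
{"method": "jog_arm", "body": {
  "motion": [
    {"offset":[0,0,1],"roll":0,"hand":20},
    {"offset":[0,0,2],"roll":0,"hand":20},
    {"offset":[0,0,3],"roll":0,"hand":20},
    {"offset":[0,0,4],"roll":0,"hand":20},
    {"offset":[0,0,4],"roll":0,"hand":20}
  ]
}}

```text
clock: 16.75
tool_pos: [0.5707, 0.0425, 0.1193]
orientation: [180.0, 0.0, -19.7]
force: [-0.0, 0.3, -2.0]
opening: 0.0261
```

Emit:
{"method": "jog_arm", "body": {
  "motion": [
    {"offset":[0,0,1],"roll":0,"hand":20},
    {"offset":[0,0,2],"roll":0,"hand":20},
    {"offset":[0,0,3],"roll":0,"hand":20},
    {"offset":[0,0,4],"roll":0,"hand":20},
    {"offset":[0,0,4],"roll":0,"hand":20}
  ]
}}

```text
clock: 17.17
tool_pos: [0.5707, 0.0425, 0.1153]
orientation: [180.0, 0.0, -19.7]
force: [-0.3, 0.0, -1.5]
opening: 0.0261
```

Emit:
{"method": "jog_arm", "body": {
  "motion": [
    {"offset":[0,0,1],"roll":0,"hand":20},
    {"offset":[0,0,2],"roll":0,"hand":20},
    {"offset":[0,0,3],"roll":0,"hand":20},
    {"offset":[0,0,4],"roll":0,"hand":20},
    {"offset":[0,0,4],"roll":0,"hand":20}
  ]
}}

```text
clock: 17.58
tool_pos: [0.5707, 0.0425, 0.1113]
orientation: [180.0, 0.0, -19.7]
force: [-0.3, -0.3, -1.6]
opening: 0.0261
```

Emit:
{"method": "jog_arm", "body": {
  "motion": [
    {"offset":[0,0,1],"roll":0,"hand":20},
    {"offset":[0,0,2],"roll":0,"hand":20},
    {"offset":[0,0,3],"roll":0,"hand":20},
    {"offset":[0,0,4],"roll":0,"hand":20},
    {"offset":[0,0,4],"roll":0,"hand":20}
  ]
}}

```text
clock: 18.0
tool_pos: [0.5707, 0.0425, 0.1073]
orientation: [180.0, 0.0, -19.7]
force: [-1.3, 0.2, -1.6]
opening: 0.0255
```

Emit:
{"method": "jog_arm", "body": {
  "motion": [
    {"offset":[0,0,1],"roll":0,"hand":20},
    {"offset":[0,0,2],"roll":0,"hand":20},
    {"offset":[0,0,3],"roll":0,"hand":20},
    {"offset":[0,0,3.5],"roll":0,"hand":20},
    {"offset":[0,0,3.5],"roll":0,"hand":20}
  ]
}}

```text
clock: 18.42
tool_pos: [0.5708, 0.0425, 0.1039]
orientation: [180.0, 0.0, -19.7]
force: [0.1, -0.8, -1.7]
opening: 0.0261
```

Emit:
{"method": "jog_arm", "body": {
  "motion": [
    {"offset":[0,0,0.5],"roll":0,"hand":20},
    {"offset":[0,0,1],"roll":0,"hand":20},
    {"offset":[0,0,1],"roll":0,"hand":20}
  ]
}}

```text
clock: 18.67
tool_pos: [0.5708, 0.0425, 0.103]
orientation: [180.0, 0.0, -19.7]
force: [0.4, 0.3, -2.7]
opening: 0.0258
```

Emit:
{"method": "jog_arm", "body": {
  "motion": [
    {"offset":[0,0,0.5],"roll":0,"hand":20},
    {"offset":[0,0,1],"roll":0,"hand":20},
    {"offset":[0,0,1],"roll":0,"hand":20}
  ]
}}

```text
clock: 18.92
tool_pos: [0.5708, 0.0425, 0.102]
orientation: [180.0, 0.0, -19.7]
force: [0.5, -1.0, -2.7]
opening: 0.0257
```

Emit:
{"method": "jog_arm", "body": {
  "motion": [
    {"offset":[0,0,0.4],"roll":0,"hand":20},
    {"offset":[0,0,0.7],"roll":0,"hand":20},
    {"offset":[0,0,0.7],"roll":0,"hand":20}
  ]
}}

```text
clock: 19.17
tool_pos: [0.5709, 0.0425, 0.1017]
orientation: [-180.0, -0.0, -19.7]
force: [-1.6, -0.1, 2.3]
opening: 0.0263
```

Flange touched the fork exactly where predicted (TCP 101.7 mm). Letting go and rising.

Emit:
{"method": "jog_arm", "body": {
  "motion": [
    {"offset":[0,0,0.3],"roll":0,"hand":20},
    {"offset":[0,0,0.3],"roll":0,"hand":20},
    {"offset":[0,0,0.3],"roll":0,"hand":28},
    {"offset":[0,0,0.3],"roll":0,"hand":36},
    {"offset":[0,0,0],"roll":0,"hand":46},
    {"offset":[0,0,0],"roll":0,"hand":56},
    {"offset":[0,0,0],"roll":0,"hand":60},
    {"offset":[0,0,0],"roll":0,"hand":60},
    {"offset":[0,0,-8],"roll":0,"hand":60},
    {"offset":[0,0,-25],"roll":0,"hand":60},
    {"offset":[0,0,-50],"roll":0,"hand":60},
    {"offset":[0,0,-80],"roll":0,"hand":60},
    {"offset":[0,0,-110],"roll":0,"hand":60},
    {"offset":[-30,-10,-125],"roll":0,"hand":60},
    {"offset":[-60,-20,-130],"roll":0,"hand":60},
    {"offset":[-70,-20,-130],"roll":0,"hand":60},
    {"offset":[-70,-20,-130],"roll":0,"hand":60}
  ]
}}

```text
clock: 20.58
tool_pos: [0.5102, 0.0857, 0.2328]
orientation: [-179.9, -0.1, -19.6]
force: [-0.6, -0.2, -0.3]
opening: 0.06
```

```bash
python3 - <<'E'
from h import *
from plant import cams
np.set_printoptions(precision=4,suppress=True)
r=grab("w7");o=r["obs"];print(o["clock"],o["tool_pos"],o["force"],o["opening"])
s=cams.snapshot("side")
hd=(.5698,.043,.131);tb=(.556,-.0611,.123)
print(wproj(r,hd),wproj(r,tb),"blue/orange",blobs(r["img"],(105,130,60),(125,255,255),60),blobs(r["img"],(5,150,120),(18,255,255),30))
a=cv2.resize(r["img"][:300,150:470],(420,394),interpolation=cv2.INTER_CUBIC)
b=cv2.resize(s["img"][170:280,235:305],(375,589),interpolation=cv2.INTER_CUBIC)
c=np.zeros((600,800,3),np.uint8);c[:394,:420]=a;c[:589,425:]=b
cv2.imwrite("pics/c7.png",c[:,:,::-1])
E
```

```text
20.5833 [0.5102 0.0857 0.2328] [-0.5563 -0.2016 -0.3409] 0.06003478818776477
(np.float64(301.4407881047686), np.float64(127.1893382276636)) (np.float64(422.3953650740948), np.float64(107.17356858755753)) blue/orange [([412.9, 108.8], [393, 91, 40, 35, 1147]), ([109.0, 159.7], [59, 111, 102, 103, 6339])] [([305.8, 129.9], [287, 111, 34, 33, 329])]
```

View pics/c7.png

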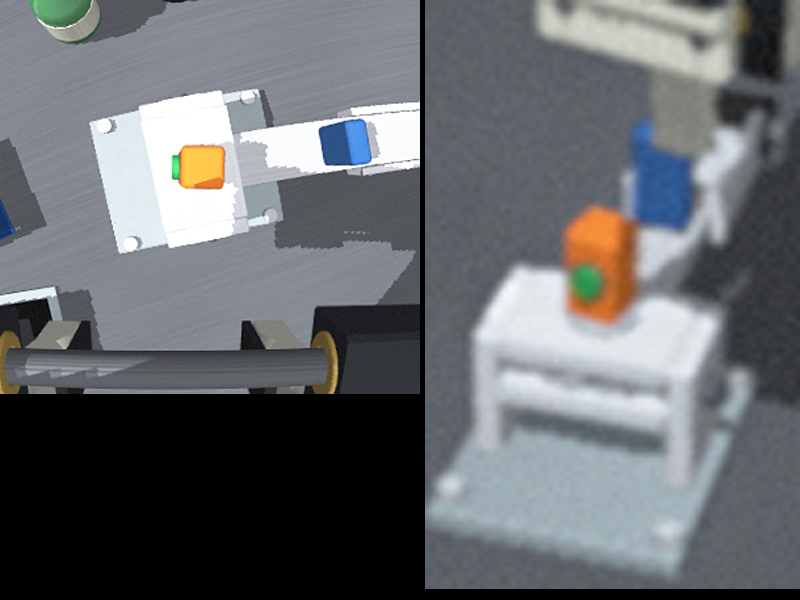

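The pin stands upright at (202,167) with its flange on the fork, the button stands out again, and the tab is at its home position. The gripper is clear, so I'm handing in.

```bash
python3 -c "
from plant import order;print(order.close_job())"
```

```text
the job is handed in; nothing more can be done
None
```

The rail is home, and the pin is through the fork and rail with its flange on the fork. I handed the job in at about 20.6 s of the 61 s allowed.

- **Rail:** I pushed it in about 29 mm by its blue tab. The force rose from about 3 N to 9.5 N on the buffer, which is under 1 mm of squeeze. The final tab position agrees with home to about 1 mm.
- **Pin:** I gripped it across the button (25.9 mm, so pressed) and lifted it straight out. It went down the full 50 mm with readings never above about 3 N. It met the fork with the TCP at 101.7 mm, the height expected for the flange seating.
- **Last checks:** The final pictures show the pin upright, the button standing out again, the tab at its home position and the gripper clear. The oiler, roller, parts box and spanner were never approached.
- **Not fully confirmed:**
  - I inferred that the balls locked from the released button and the flange height. I did no pull test.
  - My camera fixes of the hole scattered by about 2.6 mm. One, taken while the pin hovered over the hole, was about 1.5 mm off the average. I averaged the fixes and found the hole by feel.

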